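# Take a paint-thickness reading on a repainted cover plate

## Robot

A 6-joint arm with a two-finger parallel gripper is mounted at the origin on the work surface. World frame = base frame: x ahead of the robot, y to its left, z up, the work surface at z = 0. Lengths are in mm, angles in rad, forces in N, time in s.
With the tool pointing down it reaches from about 275 to 825 mm from the base axis. Payload 5.2 kg.
Tool frame: the origin (TCP) lies between the finger pads; the fingertips stand 25 mm ahead of it and the grasp point (between the pads) lies 6 mm ahead of it; z points along the fingers, y is the direction in which the jaws open and shut (so a half turn about z gives the same grasp; the last joint's range is limited). The gripper opens to 93 mm and grips with 3 to 60 N. Pads are 15 mm wide; open, the fingers measure 128 mm over their backs; the gripper's body (75 mm by 188 mm) begins 65 mm behind the grasp point.
Start: joints at [-1.485, 0.259, 1.535, -0, 1.348, -0.203], TCP at [156.662, -527.221, 243.653] pointing down, gripper open.
Joint ranges: [-3.14, 3.14], [-0.91, 2.08], [0.19, 2.58], [-1.22, 4.36], [0.22, 2.71], [-3.12, 3.12]. Speed limits (rad/s): [2.57, 2.57, 3.14, 3.14, 3.14, 3.14].

## Interface

Orientations are given as a rotation vector (axis times angle).
In Python, from cell import sensors, eyes, arm gives the robot as it stands.
- The arm moves only by the tool carry_out, never from a script. Its argument "targets" is a list of rows, each a list of 2 entries, a list of its own where there are three numbers: the shift along the tool's x, y, z in cm, then the turn about the tool's z in rad. A call has 1 to 12 rows; each row shifts and turns the commanded pose from where the row before left it, along the tool's axes as they then stand; what a row does not reach is not made up. A row lasts 1/12 s, in which the tool goes at most 41.7 mm and 7.16 degrees, less where a joint would pass 70% of its speed; a pose out of reach is approached as far as the arm can. A call is refused whole if a number of a shift passes 4.17 or a number of a turn 0.125, either way. A call with a gripper value outside its range is refused whole. "claw" is the opening, from -1 (shut) to 1 (fully open), so that 0 is half open, set as the call begins (left out, the last holds). The fingers move at their own pace and stop on an object; "newtons" is the grip in N (left out, the last holds). Time passes only in rows, so rows that do not move let the fingers close. It gives the time, the measured TCP pose, the force and the opening at its end, in the units of the state.
- sensors.get_obs(): the state, without advancing time (a new reading comes with each control period).
- eyes.read_camera(name): name is "side" or "top" or "wrist"; returns the picture (384x512x3 uint8, red, green, blue); there is no depth.
- eyes.camera_model(name): a dict with "intrinsics" (3x3 intrinsics, pixels), "dist_coeffs" ([k1, k2, p1, p2, k3] as OpenCV has them; the pictures are not rectified), "position" and "orientation" of the camera in the world. Camera axes: x right, y down, z forward; pixel columns grow to the right and rows downward; lengths in mm; the calibration is good to about 2 mm. A picture is of the moment at which its call begins: read the wrist's pose just before it. camera_model takes no time and is no camera call; for the wrist camera it gives the pose at the moment of the call.
- arm.job_done(): hands the job in, once; it reports no verdict.
The state is a dict: "t": time; "q": joint angles; "joint_vel": joint speeds; "joint_torque": joint torques, N m; "position": TCP position; "tcp_rot": TCP orientation; "wrist_force": force on the tool from outside, world axes, zero at the start; "moment": the same for the moment, N m; "width": finger opening in mm.
Only numpy, scipy, OpenCV 4.12 (cv2) and the standard library are available. Lean on these libraries where they do the work, as an engineer would, in place of code of your own. Each camera call takes 0.05 s, during which the arm holds its last target. There are 200 camera calls.

## Task

With the probe still in its holder, wake the thickness readout by pressing its left key (left as the robot faces it) fully, let it come up again, then press its right key (zero); leave the small middle key alone. Then lift the probe out of its holder and hold it square to the sloping cover plate, its sprung tip resting at the centre of the drawn ring (not the cross) and pushed gently about half-way in. Finish while still holding it there, with the other things on the bench left where they are.

Things in the scene. Friction and masses are not known exactly. Their poses are not given: they have to be found in the camera images.
- readout: fixed grey box, 90 (x) x 150 (y) x 30 mm high, origin under its centre; three keys in a row along its y near its -x edge and a dark display strip near its +x edge. Its yaw stays within 0.4 rad. Left key is at its +y end (left as seen from the robot), right key at its -y end, 44 mm from the middle key
- key_left (a joint): the left key: plain round white key, 24 mm across, on the readout's top; joint value 0 released, 0.006 fully down (m), springs back; about 4 N holds it down and 0.004 counts as pressed
- key_left_top (a point): centre of the top face of the left key; z up
- key_middle (a joint): the middle key, 18 mm across, otherwise like the others; not to be pressed
- key_right (a joint): the right key: plain round white key, 24 mm across, on the readout's top; joint value 0 released, 0.006 fully down (m), springs back; about 4 N holds it down and 0.004 counts as pressed
- key_right_top (a point): centre of the top face of the right key; z up
- holder: fixed black block, 80 x 80 x 60 mm high, origin under its centre, with a vertical through hole of 26 mm in the middle in which the probe hangs by its collar with some 2 mm of play; lift the probe straight up at least 60 mm to clear it
- probe_mid (a point): centre of the grip of the loose upright probe (0.12 to 0.25 kg); z is the probe's axis, away from its tip. The grip is a round grey cylinder 28 mm across, from 34 mm below this point to 40 mm above it. Below it come a 38 mm collar, 6 mm high, that rests on the holder's top (underside 40 mm below this point), a nose 22 mm across and 30 mm long, and the sprung tip
- probe_tip (a point): lowest point of the probe's round steel tip (12 mm across), on the probe's axis, 90 mm below probe_mid when it is out; it moves with the tip; z along the probe's axis, away from the tip
- plunger (a joint): how far the sprung tip is pushed into the nose: 0 fully out, 0.012 bottomed (m). Spring: 0.9 N to start it, then 0.45 N per mm, so half-way (6 mm) takes about 3.6 N and bottoming 6.3 N
- mark (a point): centre of the drawn black ring (25 mm across), on the upper face of the cover plate, about 86 mm above the bench; z is the plate's outward normal, 20 degrees from vertical, leaning towards the robot (the rest's -x); x points up the slope. 67 mm from it, on the same face, is a drawn cross that is not wanted
- panel: the fixed, sloping, white-painted cover plate, 130 (x) x 150 (y) x 4 mm, on a fixed dark steel rest, origin at the centre of its underside, 75 mm above the bench; z is its normal, same axes as mark. The ring is at x +20, y -35 mm, the cross at x -25, y +35 mm
- tape_roll: bystander: roll of tape, 100 mm across, 45 mm high, origin at its underside; leave it alone
- tape_measure: bystander: tape measure, 65 x 35 x 55 mm, origin at its underside; leave it alone
- socket: bystander: steel socket standing up, 26 mm across, 38 mm high, origin at its underside; leave it alone
- spray_can: bystander: spray can, 66 mm across, 190 mm high, origin at its underside; leave it alone
- wrench: bystander: wrench lying flat, origin at its underside; leave it alone
- screwdriver: bystander: screwdriver lying flat, origin at its underside; leave it alone
- parts_bin: bystander: small open bin, 120 x 100 x 50 mm, origin at its underside; leave it alone
There are look-alikes about, which are no part of the job. What is shaped like the holder but red or yellow is not meant.

How it is judged (in metres and radians):
On the way, in this order (a step that is already met when the one before it is completed fails the run):
1. left key pressed, probe still in its holder (value of joint key_left above 0.004 m and distance of probe_mid from where it was at the start of the episode below 0.008 m), for 0.05 s.
2. left key up again (value of joint key_left below 0.0015 m and distance of probe_mid from where it was at the start of the episode below 0.008 m), for 0.05 s.
3. right key pressed, probe still in its holder (value of joint key_right above 0.004 m and distance of probe_mid from where it was at the start of the episode below 0.008 m), for 0.05 s.
4. probe lifted clear of its holder (z of probe_tip in the frame of holder above 0.062 m and contact force between probe and the fingers above 2 N), for 0.1 s.
At the end, for the whole second after the job is handed in: The probe is gripped and held with its tip on the plate within 8 mm of the ring's centre, its axis within 8 degrees of the plate's normal, its tip pushed in 2 to 10.5 mm (0.8 to 8 N on the plate), clear of the holder, all keys up (distance between probe_tip and mark below 0.008 m and angle between the z axis of probe_mid and the z axis of mark, either way round below 0.14 rad and angle between probe_mid's own z axis and vertical below 0.8 rad and value of joint plunger between 0.002 and 0.0105 m and contact force between probe and panel between 0.8 and 8 N and contact force between probe and the fingers above 2 N and contact force between probe and holder below 0.05 N and value of joint each of key_left, key_middle, key_right below 0.0015 m); the arm keeps its last pose, push and grip.
It fails at once if the middle key is pressed (value of joint key_middle above 0.003 m).
It fails at once if both keys are down at once (value of joint each of key_left, key_right above 0.003 m).
It fails at once if the probe is pushed hard on the plate (contact force between probe and panel above 15 N).
It fails at once if a bystander is moved more than 30 mm (distance of any of tape_roll, tape_measure, socket, spray_can, wrench, screwdriver, parts_bin from where it was at the start of the episode above 0.03 m).
It also fails if it takes over 58 s, if anything falls off the work surface, if the arm or the gripper's body presses on something with over 40 N, if the wrist force passes 120 N, or if a joint passes its speed limit or range.

## Working session

There is one attempt and no reset: what is moved stays moved. The work goes in short steps, Python scripts to look and compute and a tool call to move; the robot and the scene stay as the last step left them, time stands still between calls to the robot, and variables do not carry over. Pictures are saved under pics/ and viewed, about 8 in all and at most 12, crops included, and the job is handed in when it is done.

Besides the shell and the picture viewer there is one more tool, called as a command line: name --argument value ..., lists and objects as JSON in quotes. carry_out: Moves the arm, as the interface text tells. Its arguments: {"type":"object","properties":{"targets":{"type":"array","items":{"type":"array"}},"claw":{"type":"number"},"newtons":{"type":"number"}},"required":["targets"]}

```bash
ls; mkdir -p pics; cat > h.py <<'E'
import numpy as np, cv2
from cell import sensors, eyes, arm
from scipy.spatial.transform import Rotation as R
def model(n):
    m=eyes.camera_model(n); return m
def rot(m):
    o=np.array(m["orientation"],float); return o if o.shape==(3,3) else (R.from_rotvec(o).as_matrix() if o.size==3 else None)
def ray(m,u,v):
    p=cv2.undistortPoints(np.array([[[u,v]]],float),np.array(m["intrinsics"],float),np.array(m["dist_coeffs"],float))[0,0]
    d=rot(m)@np.array([p[0],p[1],1]); return np.array(m["position"],float),d/np.linalg.norm(d)
def onz(m,u,v,z):
    o,d=ray(m,u,v); return o+d*(z-o[2])/d[2]
def proj(m,P):
    r=rot(m).T; t=-r@np.array(m["position"],float)
    return cv2.projectPoints(np.atleast_2d(np.array(P,float)),cv2.Rodrigues(r)[0],t,np.array(m["intrinsics"],float),np.array(m["dist_coeffs"],float))[0][:,0]
def shot(n,f):
    m=model(n); im=eyes.read_camera(n); cv2.imwrite(f,im[:,:,::-1]); return m,im
E
python3 - <<'E'
from h import *
for n in("top","side"):
    m,im=shot(n,f"pics/{n}0.png"); print(m)
print(sensors.get_obs())
E
```

```text
pics
{'intrinsics': array([[481.98152134,   0.        , 258.26824812],
       [  0.        , 481.98152134, 197.16276382],
       [  0.        ,   0.        ,   1.        ]]), 'dist_coeffs': array([-0.01744879,  0.        ,  0.        ,  0.        ,  0.        ]), 'position': array([ 402.65832795,   93.17113235, 1568.43266523]), 'orientation': array([-2.1873869 ,  2.13818301, -0.10751003])}
{'intrinsics': array([[479.62245093,   0.        , 256.5783303 ],
       [  0.        , 479.62245093, 187.90198057],
       [  0.        ,   0.        ,   1.        ]]), 'dist_coeffs': array([-0.15097437,  0.        ,  0.        ,  0.        ,  0.        ]), 'position': array([ 455.3976555 , -835.75439124, 1072.88718664]), 'orientation': array([-2.38000657,  0.15559612, -0.04839982])}
{'t': 0.1, 'q': array([-1.48481196e+00,  2.59235907e-01,  1.53596721e+00, -7.32003920e-06,
        1.34802704e+00, -2.02828987e-01]), 'joint_vel': array([-0.00156104, -0.00114971, -0.00377379,  0.00024339, -0.00016999,
        0.00056555]), 'joint_torque': array([ 2.58570908e-03, -4.38211656e+01, -2.84642977e+01,  7.21644005e-02,
        3.61848332e-02, -5.49310460e-05]), 'position': array([ 156.61267866, -526.75068516,  242.92182143]), 'tcp_rot': array([-3.10727479e+00, -4.51859068e-01, -1.38922280e-04]), 'wrist_force': array([ 0.10066489, -1.25810121, -0.22915133]), 'moment': array([ 0.06134263,  0.0419522 , -0.04197133]), 'width': 92.74813775936127}
```

View pics/top0.png

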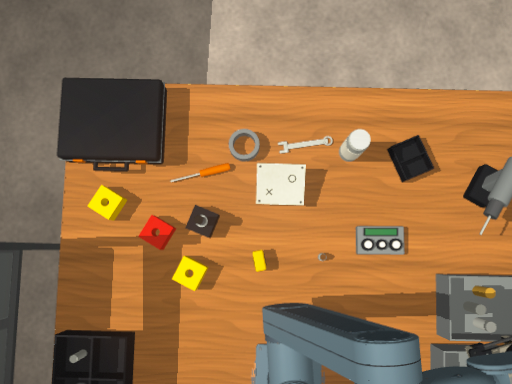

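View pics/side0.png

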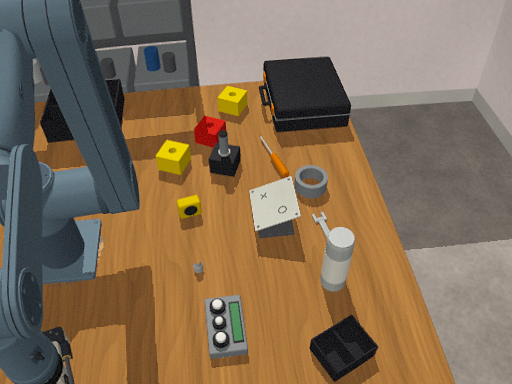

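The top view shows +x up and +y left. The readout is at (381,240), with keys at (367,244) left, (381,244) middle and (396,244) right. The black holder with the probe is at (203,221). Its look-alikes are red (157,232) and yellow (107,202) and (190,273), none with a probe. The plate is at (281,185), ring (292,179), cross (269,191). Next I'll measure these and confirm with one enlarged crop.

```bash
cat > tri.py <<'E'
from h import *
def tri(a,b):
    A=np.zeros((3,3));B=np.zeros(3)
    rs=[a,b]
    for o,d in rs:
        P=np.eye(3)-np.outer(d,d);A+=P;B+=P@o
    x=np.linalg.solve(A,B); return x,max(np.linalg.norm((np.eye(3)-np.outer(d,d))@(x-o)) for o,d in rs)
E
python3 - <<'E'
from tri import *
T=cv2.imread("pics/top0.png");S=cv2.imread("pics/side0.png")
mt,ms=model("top"),model("side")
def white(im,x0,y0,x1,y1,th=170,mn=15):
    c=im[y0:y1,x0:x1].min(axis=2)
    n,l,st,ce=cv2.connectedComponentsWithStats((c>th).astype(np.uint8))
    return [(np.round(ce[i]+[x0,y0],1),st[i,4]) for i in range(1,n) if st[i,4]>=mn]
kt=white(T,350,222,412,258);ks=white(S,200,292,250,360)
print(kt,ks)
kt=sorted([k[0] for k in kt],key=lambda p:p[0]); ks=sorted([k[0] for k in ks],key=lambda p:p[1])
for a,b in zip(kt,ks): print("key",tri(ray(mt,*a),ray(ms,*b)))
# panel dark marks
def dark(im,x0,y0,x1,y1):
    c=im[y0:y1,x0:x1].max(axis=2)
    n,l,st,ce=cv2.connectedComponentsWithStats((c<130).astype(np.uint8))
    return [(np.round(ce[i]+[x0,y0],1),st[i].tolist()) for i in range(1,n) if st[i,4]>=5]
print(dark(T,258,167,304,204)); print(dark(S,252,184,296,222))
def quad(im,x0,y0,x1,y1,th=185):
    c=(im[y0:y1,x0:x1].min(axis=2)>th).astype(np.uint8)
    cs=cv2.findContours(c,cv2.RETR_EXTERNAL,cv2.CHAIN_APPROX_NONE)[0]; k=max(cs,key=cv2.contourArea)
    r=cv2.minAreaRect(k); return np.array(r[0])+[x0,y0],r
print(quad(T,250,155,312,212)); print(quad(S,240,170,310,232,150))
u=lambda im,x0,y0,x1,y1,s:cv2.resize(im[y0:y1,x0:x1],None,fx=s,fy=s,interpolation=cv2.INTER_CUBIC)
a=np.hstack([u(T,178,196,228,246,6),u(T,254,160,310,210,6)])
b=np.hstack([u(S,200,120,250,180,5),u(S,195,290,255,360,5)[:300],u(T,350,220,412,260,4).copy()[:300] if 0 else np.zeros((300,0,3),np.uint8)])
W=max(a.shape[1],b.shape[1]);p=lambda x:cv2.copyMakeBorder(x,0,0,0,W-x.shape[1],cv2.BORDER_CONSTANT)
cv2.imwrite("pics/crop1.png",np.vstack([p(a),p(b)]))
E
```

```text
[(array([367.8, 244.1]), np.int32(44)), (array([395.7, 244.1]), np.int32(45)), (array([381.8, 244.1]), np.int32(25))] [(array([216.8, 303.1]), np.int32(65)), (array([218.2, 319.6]), np.int32(35)), (array([220.3, 336.2]), np.int32(68))]
key (array([ 424.62355659, -240.73423564,   47.57134769]), np.float64(0.5575358304776752))
key (array([ 425.07701333, -284.98492493,   46.56822389]), np.float64(1.0969715495951649))
key (array([ 426.30694545, -328.56215914,   46.96045992]), np.float64(0.8264125852266015))
[]
[(array([294.7, 186.1]), [42, 0, 2, 6, 9]), (array([262.4, 196.4]), [9, 11, 4, 4, 5]), (array([284.7, 209. ]), [31, 22, 4, 7, 7]), (array([290.8, 220.4]), [33, 35, 11, 3, 20])]
(array([280.50146103, 183.9459877 ]), ((30.501461029052734, 28.945987701416016), (48.06352996826172, 40.17451858520508), 1.5481576919555664))
(array([272.80001068, 202.90000153]), ((32.800010681152344, 32.900001525878906), (40.79338455200195, 50.91267013549805), 71.56505584716797))
```

View pics/crop1.png

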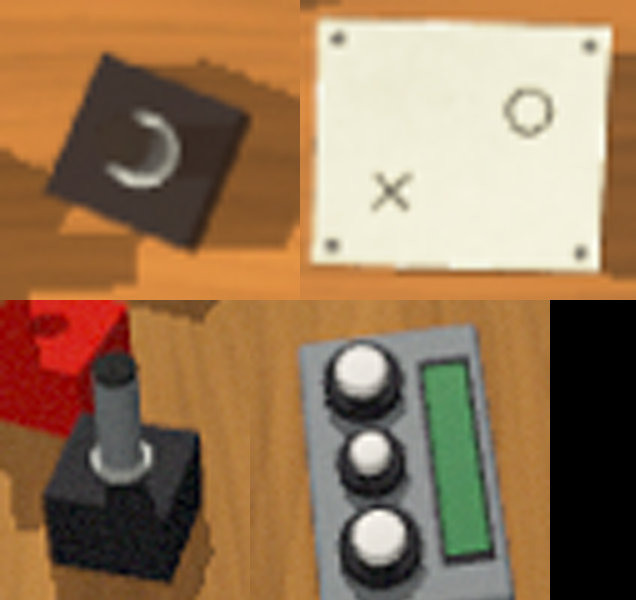

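The crop confirms the black holder with the upright probe, the ring at about (292.2,178.5) and the cross at about (269.3,191.8). The keys triangulate to z≈47 with 44 mm spacing, which fits. The moves give no tilt, so I'll have to pivot the probe in the jaws by levering its tip in the holder.

```bash
cat >> h.py <<'E'
def to(p,yawx=None):
    """print shift in tool axes (cm) and turn to reach TCP p; yawx = desired world heading (deg) of tool x"""
    s=sensors.get_obs(); M=R.from_rotvec(s["tcp_rot"]).as_matrix()
    print("tcp",np.round(s["position"],1),"xhead",round(np.degrees(np.arctan2(M[1,0],M[0,0])),2),"tool-z",np.round(M[:,2],3),"F",np.round(s["wrist_force"],2),"w",round(s["width"],1),"t",s["t"])
    d=np.array(p)-s["position"]; print("shift cm",np.round(M.T@d/10,2))
    if yawx is not None:
        a=np.degrees(np.arctan2(M[1,0],M[0,0])); e=(yawx-a+90)%180-90; print("turn about tool z rad (mod pi)",round(-np.radians(e),3))
E
python3 - <<'E'
from tri import *
mt,ms=model("top"),model("side")
S=cv2.imread("pics/side0.png");
ring=onz(mt,292.2,178.5,86); cross=onz(mt,269.3,191.8,70.6)
print("ring",ring,"cross",cross,np.linalg.norm(ring-cross))
d=(cross-ring)[:2]; e=np.array([-45*np.cos(np.radians(20)),70])
print("panel yaw deg",np.degrees(np.arctan2(d[1],d[0])-np.arctan2(e[1],e[0])))
print("ring in side",proj(ms,ring),"tri",tri(ray(mt,292.2,178.5),ray(ms,281.8,210)))
print("holder top centre",onz(mt,202,221.2,60),"collar",tri(ray(mt,201.5,221.2),ray(ms,224.2,151.5)))
print("collar top",onz(mt,201.5,221.2,66),"collar side",onz(ms,224.2,152,66))
for n,p in(("can",(354,152)),("socket",(322,257)),("tape m",(260,261))): print(n,onz(mt,*p,30))
d=np.array([424.6,-240.7,0])-[425,-285,0];print("readout yaw",np.degrees(np.arctan2(-(424.6-426.3),(-240.7+328.6))))
to([425,-241,47+25+15],0)
to([425,-241,47+25+15],90)
E
```

```text
ring [622.16078291   2.19275378  86.        ] cross [580.82395534  72.2069905   70.6       ] 82.75195863250912
panel yaw deg -0.5778165654635955
ring in side [[282.04938934 209.16332065]] tri (array([622.07586542,   2.01797938,  82.88281413]), np.float64(0.5407080140170997))
holder top centre [484.61532844 280.98094883  60.        ] collar (array([485.03638102, 282.32993951,  61.89203452]), np.float64(0.55913365739152))
collar top [484.25350116 281.79626433  66.        ] collar side [485.28931914 275.52611542  66.        ]
can [ 721.68270348 -200.16486933   30.        ]
socket [381.49614025 -99.52459469  30.        ]
tape m [364.42619242  96.50869799  30.        ]
readout yaw 1.1079713726459204
tcp [ 156.6 -526.8  242.9] xhead 16.55 tool-z [-0.     0.002 -1.   ] F [ 0.1  -1.26 -0.23] w 92.7 t 0.1
shift cm [ 33.86 -19.72  15.63]
turn about tool z rad (mod pi) 0.289
tcp [ 156.6 -526.8  242.9] xhead 16.55 tool-z [-0.     0.002 -1.   ] F [ 0.1  -1.26 -0.23] w 92.7 t 0.1
shift cm [ 33.86 -19.72  15.63]
turn about tool z rad (mod pi) -1.282
```

carry_out --targets '[[[0, 0, 0], 0.096], [[0, 0, 0], 0.096], [[0, 0, 0], 0.097], [[2.6, -2.8, 0], 0], [[2.6, -2.8, 0], 0], [[2.6, -2.8, 0], 0], [[2.6, -2.8, 0], 0], [[2.6, -2.8, 0], 0], [[2.6, -2.8, 0], 0], [[2.6, -2.8, 0], 0], [[2.6, -2.8, 0], 0], [[2.6, -2.8, 0], 0]]' --claw -1 --newtons 20

```text
t: 1.1
position: [391.5, -273.5, 243.5]
tcp_rot: [-3.141, 0.001, 0.0]
wrist_force: [1.2, 0.1, -0.3]
width: 17.5
```

```bash
python3 - <<'E'
from h import *
to([425.2,-241,47+25+12],0)
m,im=shot("wrist","pics/wr0.png")
print(m["position"],np.round(rot(m),2),proj(m,[[425,-241,47],[425,-285,47],[426,-328.5,47]]))
E
```

```text
tcp [ 391.5 -273.5  243.5] xhead -0.03 tool-z [-0.  0. -1.] F [ 1.17  0.14 -0.25] w 17.5 t 1.1
shift cm [ 3.38 -3.25 15.95]
turn about tool z rad (mod pi) -0.0
[ 457.82280872 -273.79077608  383.27075218] [[ 0.   -0.97 -0.24]
 [-1.   -0.   -0.  ]
 [ 0.    0.24 -0.97]] [[217.94091058 150.59431861]
 [259.05323793 150.60225565]
 [299.74160738 149.65797754]]
```

View pics/wr0.png

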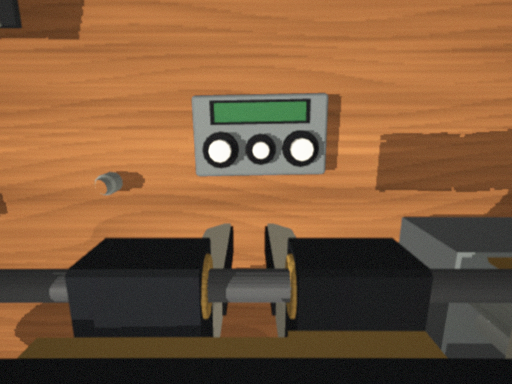

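The wrist view confirms the key row at (220,151), (261,150), (301,149), within 2 mm of my estimates. I'll go above the left key and press.

carry_out --targets '[[[1.7, -1.57, 0], 0], [[1.7, -1.57, 0], 0], [[0, 0, 3.5], 0], [[0, 0, 3.5], 0], [[0, 0, 3.5], 0], [[0, 0, 3.5], 0], [[0, 0, 1.5], 0], [[0, 0, 0], 0], [[0, 0, 0], 0]]'

```text
t: 1.9
position: [424.2, -243.6, 88.0]
tcp_rot: [-3.14, 0.0, 0.003]
wrist_force: [0.4, -0.2, 0.2]
width: 0.3
```

carry_out --targets '[[[0, 0, 0.3], 0], [[0, 0, 0.3], 0], [[0, 0, 0.3], 0], [[0, 0, 0.2], 0], [[0, 0, 0.2], 0], [[0, 0, 0], 0], [[0, 0, 0], 0]]'

```text
t: 2.48
position: [425.0, -244.1, 76.0]
tcp_rot: [3.141, -0.0, 0.001]
wrist_force: [0.5, -0.5, 2.0]
width: 0.4
```

carry_out --targets '[[[0, -0.15, 0.2], 0], [[0, 0, 0.2], 0], [[0, 0, 0], 0], [[0, 0, 0], 0]]'

```text
t: 2.82
position: [425.1, -242.8, 71.9]
tcp_rot: [3.141, -0.0, 0.001]
wrist_force: [-0.4, -2.2, 3.7]
width: 0.6
```

carry_out --targets '[[[0, 0, 0.1], 0], [[0, 0, 0.1], 0], [[0, 0, 0], 0], [[0, 0, 0], 0]]'

```text
t: 3.15
position: [425.2, -242.9, 71.1]
tcp_rot: [3.14, -0.0, 0.002]
wrist_force: [-1.5, 0.8, 15.3]
width: 0.6
```

carry_out --targets '[[[0, 0, -1.5], 0], [[0, 0, -1.5], 0], [[0, 0, 0], 0], [[0, 0, 0], 0], [[0.05, 2.9, 0], 0], [[0.05, 2.9, 0], 0], [[0.05, 2.9, 0], 0], [[0, 0, 1.0], 0], [[0, 0, 0.8], 0], [[0, 0, 0], 0], [[0, 0, 0], 0]]'

```text
t: 4.07
position: [425.1, -327.2, 79.9]
tcp_rot: [-3.138, -0.0, 0.005]
wrist_force: [0.2, 0.2, 0.1]
width: 0.1
```

carry_out --targets '[[[0, 0, 0.4], 0], [[0, 0, 0.4], 0], [[0, 0, 0.2], 0], [[0, 0, 0.2], 0], [[0, 0, 0], 0], [[0, 0, 0], 0]]'

```text
t: 4.57
position: [426.4, -328.5, 71.1]
tcp_rot: [-3.141, -0.001, -0.001]
wrist_force: [-2.2, 5.8, 14.2]
width: 0.7
```

carry_out --targets '[[[0, 0, -3], 0], [[0, 0, -4], 0], [[0, 0, -4], 0], [[0, 0, -4], 0], [[0, -4.0, 0], 0], [[0, -4.0, 0], 0], [[0, -4.0, 0], 0], [[0, -4.0, 0], 0], [[0, -4.0, 0], 0], [[0, -4.0, 0], 0], [[0, -4.0, 0], 0], [[0, -4.0, 0], 0]]'

```text
t: 5.57
position: [425.8, -7.4, 219.9]
tcp_rot: [3.141, -0.001, 0.002]
wrist_force: [1.5, -0.1, 0.3]
width: 0.4
```

carry_out --targets '[[[0.5, -4.0, 0], 0], [[0.5, -4.0, 0], 0], [[0, -4.0, 0], 0], [[0, -4.0, 0], 0], [[0, -4.0, 0], 0], [[0, -2.0, 0], 0], [[0, 0, 0], 0], [[0, 0, 0], 0]]' --claw 1

```text
t: 6.23
position: [435.8, 211.5, 219.5]
tcp_rot: [3.141, 0.005, -0.0]
wrist_force: [0.6, 0.4, -0.7]
width: 49.0
```

```bash
python3 - <<'E'
from h import *
to([485,281,200],0)
m,im=shot("wrist","pics/wr1.png")
print(proj(m,[[485,281,140],[485,281,66],[485,281,60]]))
E
```

```text
tcp [435.8 211.5 219.5] xhead 0.19 tool-z [-0. -0. -1.] F [ 0.59  0.37 -0.66] w 49.0 t 6.2333
shift cm [ 4.94 -6.94  1.94]
turn about tool z rad (mod pi) 0.003
[[148.12116336 144.07377873]
 [173.07483969 137.85925563]
 [174.56388889 137.48817579]]
```

View pics/wr1.png

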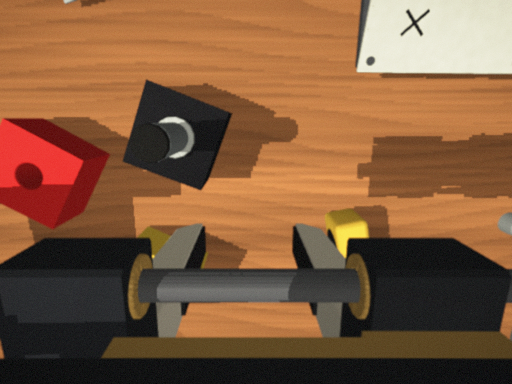

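The probe top is at (151,143) and the collar at (177,138), against predictions of (148,144) and (173,138). That shifts y to about 278. I'll move above it, let the jaws open, then descend.

carry_out --targets '[[[2.45, -3.3, 0], 0], [[2.45, -3.35, 0], 0], [[0, 0, 0], 0], [[0, 0, 0], 0], [[0, 0, 3], 0], [[0, 0, 3], 0], [[0, 0, 3], 0], [[0, 0, 0.9], 0], [[0, 0, 0], 0], [[0, 0, 0], 0]]'

```text
t: 7.12
position: [485.6, 276.1, 121.5]
tcp_rot: [3.141, -0.002, 0.0]
wrist_force: [0.7, 0.3, -0.2]
width: 92.9
```

```bash
python3 - <<'E'
from h import *
m,im=shot("wrist","pics/wr2.png"); to([485,278.5,121],0)
E
```

```text
tcp [486.3 276.6 122.4] xhead -0.07 tool-z [ 0.002  0.001 -1.   ] F [ 0.29 -0.22  0.16] w 93.0 t 7.1667
shift cm [-0.13 -0.19  0.14]
turn about tool z rad (mod pi) -0.001
```

View pics/wr2.png

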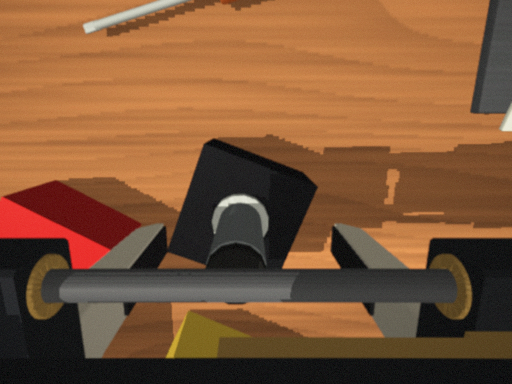

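```bash
python3 - <<'E'
from h import *
m=model("wrist")
for p,z in(((241,218),66),((237,258),140)): print(onz(m,*p,z))
print(proj(m,[[485,281,66],[485,281,140],[485,278,66],[485,281+14,140],[485,281-14,140]]))
E
```

```text
[489.54731738 281.2800467   66.        ]
[495.45839816 281.16978136 140.        ]
[[241.4667453  224.56173397]
 [237.61831378 280.43280256]
 [245.99974971 224.55922288]
 [205.16270942 280.45972339]
 [270.0706734  280.41947118]]
```

The probe axis measures y≈281 and x≈487 in this view. The jaw middle is about 4.5 mm short in y, so I'll correct that and close gently.

carry_out --targets '[[[0.1, -0.45, 0], 0], [[0, 0, 0], 0], [[0, 0, 0], 0], [[0, 0, 0], 0]]'

```text
t: 7.5
position: [486.7, 281.9, 121.5]
tcp_rot: [-3.141, -0.0, -0.002]
wrist_force: [0.1, 0.0, 0.3]
width: 92.9
```

carry_out --targets '[[[0, 0, 0], 0], [[0, 0, 0], 0], [[0, 0, 0], 0], [[0, 0, 0], 0], [[0, 0, 0], 0], [[0, 0, 0], 0], [[0, 0, 0], 0], [[0, 0, 0], 0], [[0, 0, 0], 0], [[0, 0, 0], 0], [[0, 0, 0], 0], [[0, 0, 0], 0]]' --claw -1 --newtons 12

```text
t: 8.5
position: [486.3, 281.6, 120.6]
tcp_rot: [-3.142, 0.0, 0.0]
wrist_force: [1.1, -0.4, -0.7]
width: 27.9
```

Gripped (27.9 mm against the 28 mm grip). I'll lift 36 mm so only the thin tip is still in the hole, then lever the probe over by moving back.

carry_out --targets '[[[0, 0, -0.9], 0], [[0, 0, -0.9], 0], [[0, 0, -0.9], 0], [[0, 0, -0.9], 0], [[0, 0, 0], 0], [[0, 0, 0], 0]]'

```text
t: 9.0
position: [486.9, 281.8, 157.8]
tcp_rot: [-3.141, 0.0, -0.003]
wrist_force: [-0.5, -0.3, -2.0]
width: 27.7
```

carry_out --targets '[[[-0.5, 0, 0], 0], [[-0.5, 0, 0], 0], [[-0.4, 0, 0], 0], [[-0.4, 0, 0], 0], [[-0.3, 0, 0], 0], [[0, 0, 0], 0], [[0, 0, 0], 0]]' --newtons 8

```text
t: 9.58
position: [464.8, 281.6, 156.5]
tcp_rot: [3.141, -0.0, -0.001]
wrist_force: [-0.3, -0.0, -1.4]
width: 27.7
```

```bash
python3 - <<'E'
from h import *
m,im=shot("side","pics/s1.png"); to([485,281,121],0)
g=proj(m,[sensors.get_obs()["position"]-[0,0,6]])[0];print(g)
x,y=int(g[0]),int(g[1])
cv2.imwrite("pics/s1c.png",cv2.resize(im[y-35:y+65,x-50:x+60,::-1],None,fx=6,fy=6,interpolation=cv2.INTER_CUBIC))
E
```

```text
tcp [464.9 281.6 156.5] xhead -0.01 tool-z [-0.001 -0.    -1.   ] F [ 1.06  0.48 -1.88] w 27.9 t 9.6333
shift cm [2.01 0.06 3.55]
turn about tool z rad (mod pi) -0.0
[215.65589931 130.44371819]
```

View pics/s1c.png

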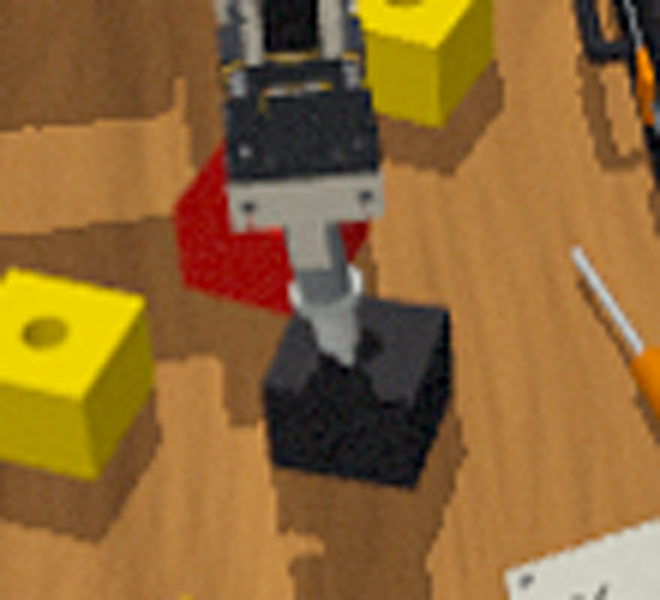

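The side crop shows it pivoting in the jaws as planned, leaning about 9°, with the tip against the hole edge. I'll carry on, then lift it out.

carry_out --targets '[[[-0.4, 0, 0], 0], [[-0.4, 0, 0], 0], [[-0.4, 0, 0], 0], [[-0.4, 0, 0], 0], [[-0.3, 0, 0], 0], [[0, 0, 0], 0], [[0, 0, 0], 0]]'

```text
t: 10.22
position: [445.9, 281.6, 156.8]
tcp_rot: [3.142, 0.0, -0.001]
wrist_force: [0.9, -0.1, -1.3]
width: 27.9
```

carry_out --targets '[[[0, 0, 0], 0], [[0, 0, 0], 0], [[-0.5, 0, -1], 0], [[-0.5, 0, -1.5], 0], [[-0.5, 0, -1.5], 0], [[0, 0, -2], 0], [[0, 0, -2], 0], [[0, 0, -2], 0], [[0, 0, 0], 0], [[0, 0, 0], 0]]' --newtons 40

```text
t: 11.05
position: [431.5, 281.9, 257.8]
tcp_rot: [-3.141, 0.0, -0.004]
wrist_force: [0.4, 0.4, -1.7]
width: 27.4
```

```bash
python3 - <<'E'
from h import *
m,im=shot("side","pics/s2.png"); to([485,281,121],0)
g=proj(m,[sensors.get_obs()["position"]-[0,0,6]])[0];print(g)
x,y=int(g[0]),int(g[1])
cv2.imwrite("pics/s2c.png",cv2.resize(im[y-15:y+60,x-40:x+60,::-1],None,fx=8,fy=8,interpolation=cv2.INTER_CUBIC)); print(x-40,y-15)
E
```

```text
tcp [430.8 281.5 256.4] xhead -0.01 tool-z [-0. -0. -1.] F [-0.55 -0.13 -1.67] w 27.4 t 11.1
shift cm [ 5.42  0.05 13.54]
turn about tool z rad (mod pi) -0.0
[201.32877076 104.5913662 ]
161 89
```

View pics/s2c.png

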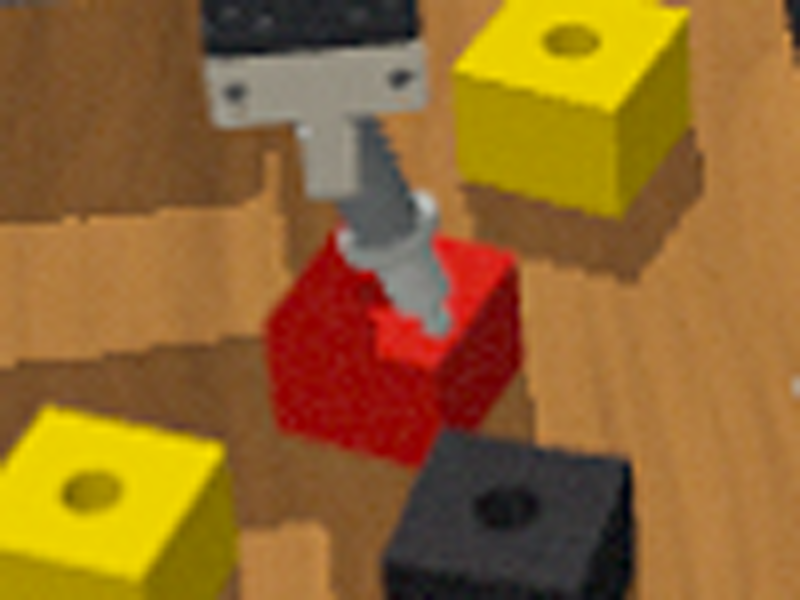

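The probe is out and leaning with its tip towards +x. Tip end is at crop (442,332), collar centre at (388,228) and jaw at (340,160). I'll compute the tilt in the jaw plane.

```bash
cat > tilt.py <<'E'
from h import *
def ony(m,u,v,y):
    o,d=ray(m,u,v); return o+d*(y-o[1])/d[1]
E
python3 - <<'E'
from tilt import *
m=model("side"); off=np.array([161,89]); P=lambda c:ony(m,*(np.array(c)/8-0.5+0.0625+off),281.5)
tip,col,g=P((443,331)),P((388,228)),sensors.get_obs()["position"]-[0,0,6]
nose=P((415,285))
print(tip,col,nose,g)
f=lambda a,b:np.degrees(np.arctan2(a[0]-b[0],b[2]-a[2]))
print("tilt tip-col",f(tip,col),np.linalg.norm(tip-col),"tip-grasp",f(tip,g),np.linalg.norm(tip-g),"col-grasp",f(col,g),np.linalg.norm(col-g))
# predicted pixels for tilts
for a in(14,17,20,23):
    s=np.array([np.sin(np.radians(a)),0,-np.cos(np.radians(a))])
    print(a,np.round((proj(m,[g+s*58,g+s*85,g+s*102])-off+0.44)*8,0).tolist())
E
```

```text
[465.88748858 281.5        152.45247144] [449.24388961 281.5        203.21169172] [457.08825187 281.5        175.58113147] [430.82716373 281.51105611 250.41410296]
tilt tip-col 18.153961202006066 53.418234996179024 tip-grasp 19.692214377375723 104.04666140896242 col-grasp 21.31398582241451 50.667973523818794
14 [[378.0, 249.0], [401.0, 302.0], [416.0, 336.0]]
17 [[386.0, 246.0], [413.0, 299.0], [429.0, 331.0]]
20 [[393.0, 243.0], [424.0, 295.0], [442.0, 327.0]]
23 [[401.0, 240.0], [434.0, 290.0], [455.0, 321.0]]
```

Tilt is about 19.5° from two measures and the tip is 104 mm from the grasp, which fits. The tip is offset (+35, 0, −104) mm from the TCP. I'll move to 40 mm off the ring along the normal.

carry_out --targets '[[[1.78, 3.5, 0], 0], [[1.78, 3.5, 0], 0], [[1.78, 3.5, 0], 0], [[1.78, 3.5, 0], 0], [[1.78, 3.5, 0], 0], [[1.78, 3.5, 0], 0], [[1.78, 3.5, 0], 0], [[1.78, 3.5, 0], 0], [[0, 0, 1.4], 0], [[0, 0, 1.4], 0], [[0, 0, 0], 0], [[0, 0, 0], 0]]'

```text
t: 12.1
position: [572.2, 1.7, 226.4]
tcp_rot: [-3.14, 0.001, 0.008]
wrist_force: [-0.1, 0.8, -1.3]
width: 27.6
```

```bash
cat > look.py <<'E'
from tilt import *
import sys
t=sys.argv[1]
to([587,2,190],-0.6)
m,im=shot("side",f"pics/s{t}.png"); p=sensors.get_obs()["position"]
m2,im2=shot("wrist",f"pics/w{t}.png")
c=cv2.resize(im[165:235,235:310,::-1],None,fx=8,fy=8,interpolation=cv2.INTER_CUBIC)
cv2.imwrite(f"pics/v{t}.png",c)
tip=p+[35,0,-104]
print("side crop px: tip",(proj(m,tip)[0]-[235,165]+.5)*8,"ring",(proj(m,[622,2,86])[0]-[235,165]+.5)*8)
q=proj(m2,[tip,[622,2,86]]);print("wrist: tip, ring",q)
E
python3 look.py 3
```

```text
tcp [572.2   1.7 226.4] xhead -0.03 tool-z [-0.005  0.001 -1.   ] F [-0.14  0.79 -1.28] w 27.6 t 12.1
shift cm [ 1.5  -0.02  3.63]
turn about tool z rad (mod pi) 0.01
side crop px: tip [341.562744   288.08971134] ring [380.01974807 357.78083308]
wrist: tip, ring [[248.2368763  160.02403236]
 [248.21857413 138.69748616]]
```

View pics/v3.png

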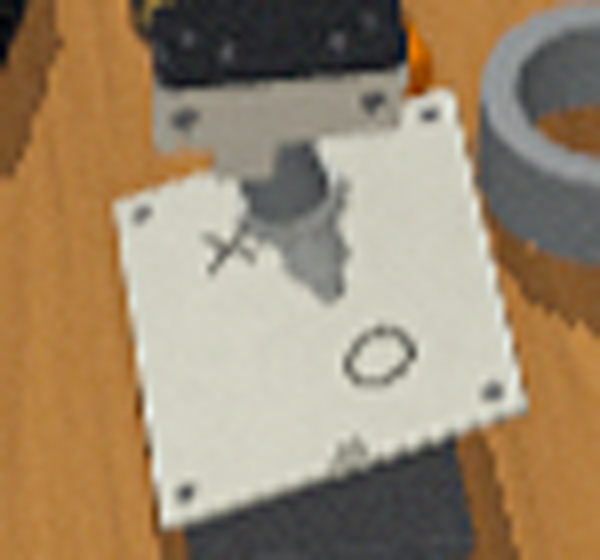

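In the side crop the tip is at (333,303) and predicted at (341,288), so about 2 mm off. The ring at (380,357) is exactly as predicted. I'll check y in the wrist view.

```bash
python3 - <<'E'
import cv2
im=cv2.imread("pics/w3.png"); cv2.imwrite("pics/w3c.png",cv2.resize(im[90:270,150:350],None,fx=4,fy=4,interpolation=cv2.INTER_CUBIC)[:600])
E
```

```text
(no output)
```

View pics/w3c.png

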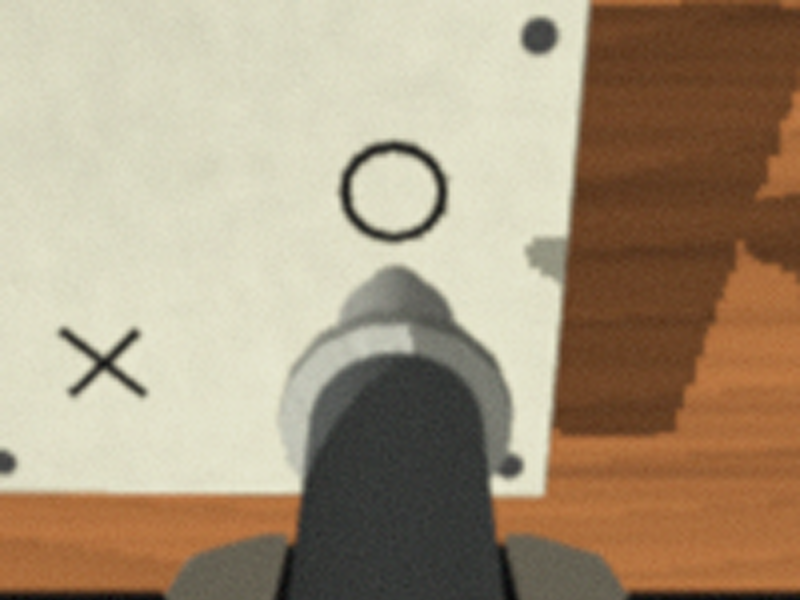

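The ring is at (248.5,137.8), predicted (248.2,138.7). The tip is centred on the ring laterally to within 1 mm. I'll go down along the normal, then step in by force.

carry_out --targets '[[[0.5, 0, 0.9], 0], [[0.5, 0, 0.9], 0], [[0.3, 0, 0.9], 0], [[0, 0, 0], 0], [[0, 0, 0], 0], [[0, 0, 0], 0]]'

```text
t: 12.7
position: [586.6, 1.7, 201.5]
tcp_rot: [-3.142, -0.0, 0.001]
wrist_force: [0.2, 0.3, -2.1]
width: 27.3
```

```bash
cat > f.py <<'E'
from h import *
a=[]
for i in range(4):
    eyes.read_camera("side"); s=sensors.get_obs(); a.append(s["wrist_force"])
print(s["t"],np.round(s["position"],1),np.round(a,2)[:, :].tolist(),np.round(np.mean(a,0),2))
E
python3 f.py; python3 look.py 4
```

```text
12.9 [586.8   1.5 202.1] [[0.3, -0.06, -2.18], [0.09, -1.06, -2.27], [0.1, -0.38, -0.85], [0.52, 0.44, -0.93]] [ 0.25 -0.27 -1.56]
tcp [586.8   1.5 202.1] xhead -0.01 tool-z [ 0.001 -0.    -1.   ] F [ 0.52  0.44 -0.93] w 27.5 t 12.9
shift cm [ 0.02 -0.05  1.21]
turn about tool z rad (mod pi) 0.01
side crop px: tip [380.71936307 335.40118128] ring [380.01974807 357.78083308]
wrist: tip, ring [[248.16540283 160.43276974]
 [247.59667104 158.30429229]]
```

View pics/v4.png

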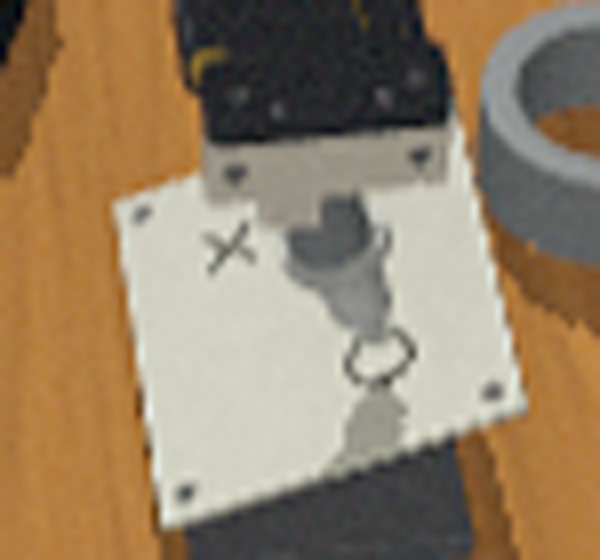

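The tip is at (375,337), about 10 mm above the ring at (380,357) and lined up in x to about 1 mm. I'll move to contact, then push in along the normal.

carry_out --targets '[[[0.08, 0, 0.4], 0], [[0.08, 0, 0.4], 0], [[0, 0, 0], 0], [[0, 0, 0], 0], [[0, 0, 0], 0]]'

```text
t: 13.42
position: [588.2, 1.6, 193.5]
tcp_rot: [-3.142, 0.0, 0.001]
wrist_force: [0.4, 0.1, -2.0]
width: 27.6
```

```bash
python3 f.py
```

```text
13.6167 [588.3   1.6 193.8] [[-0.61, -0.15, -1.88], [-0.06, -0.14, -1.79], [-0.3, -0.66, -1.66], [-0.17, 0.61, -2.17]] [-0.28 -0.08 -1.88]
```

carry_out --targets '[[[0.07, 0, 0.2], 0], [[0.07, 0, 0.2], 0], [[0, 0, 0], 0], [[0, 0, 0], 0], [[0, 0, 0], 0]]'

```text
t: 14.03
position: [589.8, 1.6, 189.9]
tcp_rot: [3.141, -0.0, 0.001]
wrist_force: [-0.7, -0.6, 1.1]
width: 27.3
```

```bash
python3 f.py
```

```text
14.2333 [589.8   1.6 189.8] [[-1.28, -0.27, 1.59], [-0.68, -0.21, 1.07], [-0.43, -0.37, 1.01], [-0.37, -0.06, 0.56]] [-0.69 -0.23  1.06]
```

carry_out --targets '[[[0.03, 0, 0.1], 0], [[0.04, 0, 0.09], 0], [[0, 0, 0], 0], [[0, 0, 0], 0], [[0, 0, 0], 0], [[0, 0, 0], 0]]'

```text
t: 14.73
position: [590.4, 1.5, 187.8]
tcp_rot: [3.142, -0.0, 0.0]
wrist_force: [0.0, 0.6, 1.2]
width: 27.7
```

```bash
python3 f.py; python3 look.py 5; python3 - <<'E'
import cv2,numpy as np
a=cv2.imread("pics/v5.png")[150:450,200:500]
w=cv2.resize(cv2.imread("pics/w5.png")[90:240,175:325],None,fx=2,fy=2,interpolation=cv2.INTER_CUBIC)
cv2.imwrite("pics/final.png",np.hstack([a,w]))
E
```

```text
14.9333 [590.4   1.6 187.8] [[-0.32, -0.34, 1.59], [0.53, -0.04, 2.56], [0.48, 0.22, 1.02], [0.07, -0.38, 0.98]] [ 0.19 -0.13  1.54]
tcp [590.4   1.6 187.8] xhead -0.02 tool-z [ 0. -0. -1.] F [ 0.07 -0.38  0.98] w 27.6 t 14.9333
shift cm [-0.34 -0.04 -0.22]
turn about tool z rad (mod pi) 0.01
side crop px: tip [389.98504439 361.89298774] ring [380.01974807 357.78083308]
wrist: tip, ring [[248.1484219  160.34913622]
 [247.59555296 165.10958974]]
```

View pics/final.png

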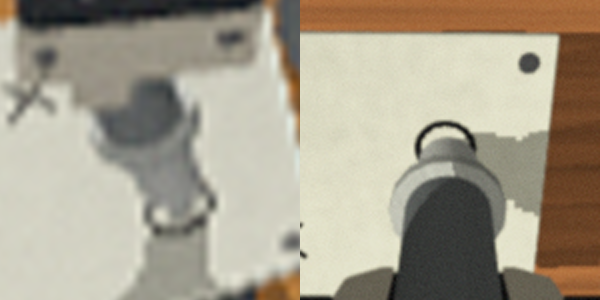

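The final view shows the tip inside the ring in both cameras: laterally centred in the wrist view, and along the slope within about 2 mm. One tilt check, then I'll hand in.

```bash
python3 - <<'E'
from tilt import *
m=model("side"); g=sensors.get_obs()["position"]-[0,0,6]
q=np.array([350,290])/8-0.44+[235,165]; c=ony(m,*q,1.6); print("collar",c,"grasp",g)
f=lambda a,b:np.degrees(np.arctan2(a[0]-b[0],b[2]-a[2]))
print("tilt collar-grasp",f(c,g),"mark-grasp",f(np.array([622,2,86]),g),"mark-collar",f(np.array([622,2,86]),c),np.linalg.norm(g-[622,2,86]))
E
```

```text
collar [610.91499631   1.6        122.38933847] grasp [590.41707629   1.56648588 181.82015386]
tilt collar-grasp 19.02951375156296 mark-grasp 18.24254402515833 mark-collar 16.941904554593844 100.89187723123607
```

```bash
python3 -c "
from h import *
print(arm.job_done()); s=sensors.get_obs(); print(s['t'],s['position'],s['wrist_force'],s['width'])"
```

```text
the job is handed in; nothing more can be done
None
the job is handed in; nothing more can be done
```

The job is handed in at about 15 s of the 58 s. The probe was held on the ring when I handed in, and no verdict was reported.

- **Keys:** I pressed the left key until it bottomed (about 15 N), let it come up, then pressed the right key the same way (about 14 N). The closed fingers stayed well clear of the middle key.
- **Probe:** The moves cannot tilt the tool. I gripped the probe lightly, lifted it until only its thin tip was in the hole, and levered it over in the jaws by moving back. Then I gripped it at 40 N, lifted it clear and pressed it onto the ring along the plate's normal.

Last checks before handing in:

| Check | Measured | Wanted |
|---|---|---|
| Tilt of the probe | about 17–19.5°, depending on which points I used | 20° ± 8° |
| Tip across the slope | within about 1 mm of the ring's centre | within 8 mm overall |
| Tip along the slope | within about 2 mm of the ring's centre | within 8 mm overall |
| Push on the plate | about 3.3–3.5 N | 0.8–8 N |
| Opening of the jaws | 27.6 mm (probe still held) | 28 mm grip |

**Disagreements:** The measures of how far the tip is pushed in do not quite agree: about 5–6 mm from the force, 3–5 mm from the camera geometry. The force readings vary by about 0.5 N, and both values lie inside 2–10.5 mm.

**Not checked:** I did not look again at the keys after pressing them, nor measure the bystanders again.

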